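# Push the offcut down the guide lane to its stop

### The job

Push the pine offcut that lies on the plywood board lengthwise down the lane between the two blue guide rails until its end sits against the dark stop block, then back away. The rails are only tacked down and shift at the slightest bump, so neither the offcut nor the robot may touch either of them; line the offcut up first. Push gently with the fingertips, do not pinch or lift the offcut, and leave the tape measure, the tin and the tape roll where they are.

Things in the scene. Friction and masses are not known exactly. Their poses are not given: they have to be found in the camera images.
- board: plywood assembly board lying on the bench, 470 (x) x 160 (y) x 12 mm thick, fixed. Origin: centre of its underside. Its x axis runs down the lane, its y axis across, z up. The part with x below +5 mm is open board where the offcut starts; the rails and stop are at x above +5 mm
- rail_far: the blue guide rail farther from the robot, fixed to the board, 200 mm long along the board's x, 14 mm wide, 16 mm high (its top is 28 mm above the bench). Origin: centre of its underside, on the board's top, at board x 105, y +40 mm; inner face at board y +33 mm. Must not be touched
- rail_near: the blue guide rail nearer the robot, same size and axes, at board x 105, y -40 mm; inner face at board y -33 mm, so the lane is 66 mm wide. Must not be touched
- stop_block: dark wooden stop block fixed across the end of the lane, 22 (x) x 94 (y) x 26 mm high. Origin: at the bottom middle of its face towards the lane, same axes as the board. May be touched
- lane_mouth (a point): point on the board's top at the middle of the lane's open end (board x +5, y 0, 12 mm above the bench); axes as the board's
- lane_stop (a point): point on the board's top at the middle of the stop block's face (board x +205, y 0, 12 mm above the bench); axes as the board's
- offcut: loose piece of pine, a plain block 45 mm wide (its x) x 160 mm long (its y) x 38 mm high, 0.13 to 0.25 kg, lying on the board. Origin: centre of its underside. Its +y end points roughly down the lane. Its top is 50 mm above the bench while it lies on the board. It slides with ordinary wood friction and stays where it is left
- tape_measure: yellow tape measure, 40 x 80 x 66 mm high, loose on the bench beside the lane; origin at the centre of its underside. Bystander
- tin: blue and gold food tin, 57 mm diameter, 72 mm high, loose on the bench beside the lane's end; origin at the centre of its underside. Bystander
- black_tape: roll of black tape, 62 mm diameter, 19 mm high, loose on the bench on the robot's side of the lane; origin at the centre of its underside. Bystander

How it is judged:
By the outcome, as a careful person would: the job done as asked, in the order asked, and still so for the second after the job is handed in, with the robot touching nothing.
It also fails if it takes over 72 s, if anything falls off the work surface, if the arm or the gripper's body presses on something with over 40 N, if the wrist force passes 120 N, or if a joint passes its speed limit or range.

### The arm

A 6-joint arm with a two-finger parallel gripper is mounted at the origin on a cart in front of the work surface, level with it; the furniture and walls round the work are solid. World frame = base frame: x ahead of the robot, y to its left, z up, the work surface at z = 0. Lengths are in m, angles in rad, forces in N, time in s.
With the tool pointing down it reaches from about 0.35 to 0.975 m from the base axis. Payload 4.9 kg.
Tool frame: the origin (TCP) lies midway between the tips of the shut fingers; the grasp point (between the pads) lies 19 mm behind it; z points along the fingers, y is the line along which they close (so a half turn about z gives the same grasp; the last joint's range is limited). The gripper opens to 85 mm and grips with 20 to 120 N. Pads are 22 mm wide; open, the fingers measure 114 mm over their backs; the gripper's body (76 mm by 85 mm) begins 54 mm behind the grasp point. The pads swing forward as they close: fully open they stand 13 mm farther back than shut.
Start: joints at [-1.46, 0.053, 1.613, -0, 1.476, -0.119], TCP at [0.142, -0.609, 0.231] pointing down, gripper open.
Joint ranges: [-3.01, 3.01], [-1.01, 2.22], [0.06, 2.58], [-1.02, 4.17], [0.09, 2.62], [-3.14, 3.14]. Speed limits (rad/s): [2.57, 2.57, 3.14, 3.14, 3.14, 3.14].

### API

Orientations are given as a rotation vector (axis times angle).
In Python, from station import ctrl, optics, job gives the robot as it stands.
- The arm moves only by the shell command python3 -m jog 'ROWS' [OPENING] [FORCE]. ROWS is JSON, a list of rows, each a list of 2 entries, a list of its own where there are three numbers: the shift along the tool's x, y, z in m, then the turn, a rotation vector about the tool's x, y, z in rad. A call has 1 to 5 rows; each row is the pose to reach, as a shift and turn from the pose commanded when the call began, along the tool's axes at that moment; what a row does not reach only later rows make up. A row lasts 1/10 s, in which the tool goes at most 50 mm and 8.59 degrees, less where a joint would pass 70% of its speed; a pose out of reach is approached as far as the arm can. A call with a gripper value outside its range is refused whole. OPENING is the opening, from 0 (shut) to 1 (fully open), set as the call begins (- or left out, the last holds). The fingers move at their own pace and stop on an object; FORCE is the grip in N (left out, the last holds). Time passes only in rows, so rows that repeat a pose let the fingers close. It gives the time, the measured TCP pose, the force, the opening and the grip force at its end, in the units of the state.
- ctrl.get_obs(): the state, without advancing time (a new reading comes with each control period).
- optics.get_image(name): name is "side" or "top" or "wrist"; returns a dict with "image" (480x640x3 uint8, blue, green, red), "fx", "fy", "cx", "cy" (pixels), "rvec" (rotation vector, rad) and "tvec" (3), from world to camera coordinates, as OpenCV has them; the wrist camera has in their place "mount" (4x4, takes a point from camera to tool coordinates, whose origin is the TCP and whose axes are the flange's). Camera axes: x right, y down, z forward; pixel columns grow to the right and rows downward; lengths in m; the calibration is good to about 2 mm. A picture is of the moment at which its call begins: read the wrist's pose just before it. There is no depth.
- job.finish_job(): hands the job in; it is judged then, once.
The state is a dict: "t": time; "q": joint angles; "dq": joint speeds; "effort": joint torques, N m; "tool_pos": TCP position; "tool_rot": TCP orientation; "contact_force": force on the tool from outside, world axes, zero at the start; "wrist_torque": the same for the moment, N m; "opening": finger opening in m; "grip_force": force on a finger pad.
Only numpy, scipy, OpenCV 4.12 (cv2) and the standard library are available. Lean on these libraries where they do the work, as an engineer would, in place of code of your own. Each camera call takes 0.05 s, during which the arm holds its last target. There are 200 camera calls.

## Working session

There is one attempt and no reset: what is moved stays moved. The work goes in short steps, Python scripts to look and compute and a shell command to move; the robot and the scene stay as the last step left them, time stands still between calls to the robot, and variables do not carry over. Pictures are saved under pics/ and viewed, at most 10 in all, crops included, and the job is handed in when it is done.

```bash
mkdir -p pics; python3 - <<'E'
from station import ctrl, optics
import cv2,pickle
o=ctrl.get_obs();print(o['t'],o['tool_pos'],o['tool_rot'],o['opening'])
for n in('top','side'):
    d=optics.get_image(n);cv2.imwrite(f'pics/{n}0.png',d['image']);pickle.dump(d,open(f'{n}.pkl','wb'))
    print(n,d['fx'],d['cx'],d['cy'],d['rvec'],d['tvec'])
E
```

```text
0.0 [ 0.14231402 -0.60792949  0.23003213] [-3.11877883e+00 -3.59984918e-01 -6.80723968e-05] 0.0853835372451423
top 619.8841453704622 313.7018761470182 236.4779771411891 [ 2.04786417 -2.18335285  0.22447134] [-0.01733878  0.6009619   0.95128533]
side 568.6193398822003 321.15937653173654 238.92573772840595 [ 0.22232534 -2.77211372  1.31989177] [0.57685829 0.14656396 0.88666607]
```

View pics/top0.png

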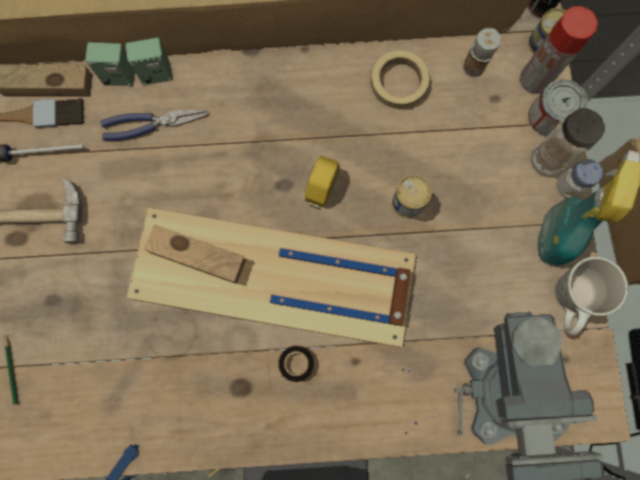

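View pics/side0.png

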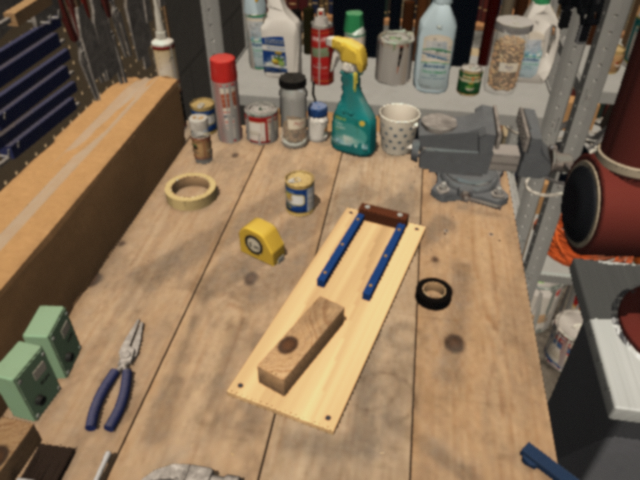

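The top view shows the board with corners near (153,210), (415,254), (403,345) and (128,298). The offcut's top spans about (150,228) to (243,282), skewed about 10° to the lane. I'll enlarge it for precise corners.

```bash
python3 - <<'E'
import cv2,pickle
im=pickle.load(open('top.pkl','rb'))['image']
c=cv2.resize(im[200:350,120:270],None,fx=4,fy=4,interpolation=cv2.INTER_CUBIC)
cv2.imwrite('pics/c1.png',c)
c=cv2.resize(im[235:355,265:425],None,fx=5,fy=5,interpolation=cv2.INTER_CUBIC)
cv2.imwrite('pics/c2.png',c)
E
```

```text
(no output)
```

View pics/c1.png

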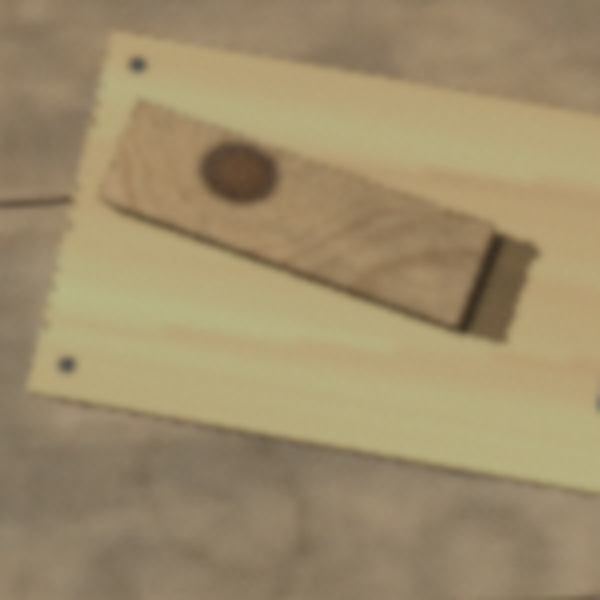

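View pics/c2.png

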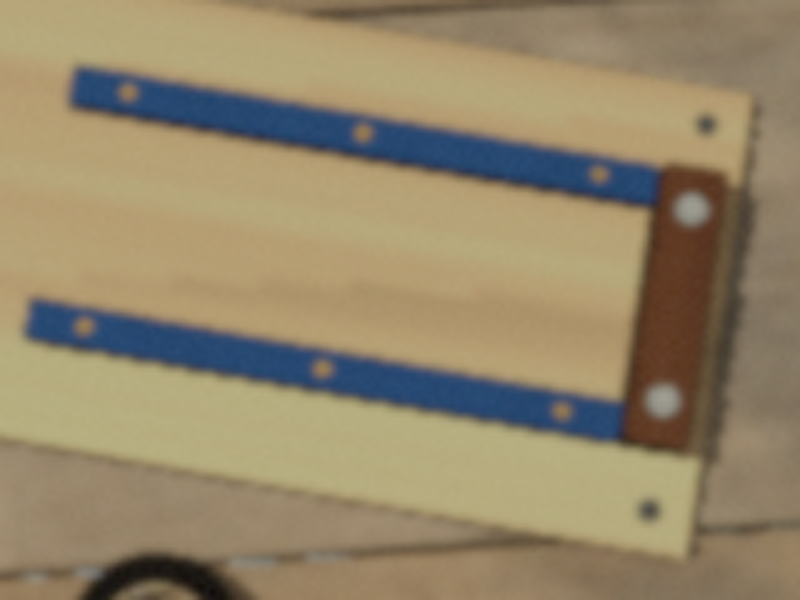

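c1: offcut top corners at (140,98), (495,229), (458,327) and (102,200), and board corners at (112,33) and (28,390). c2: board corners at (753,95) and (690,557), and rail mouth ends at (76,68), (71,104), (34,300) and (27,337). I'll fit the poses to these.

```bash
cat > h.py <<'E'
import numpy as np,cv2,pickle
from scipy.optimize import least_squares
from scipy.spatial.transform import Rotation as R
d=pickle.load(open('top.pkl','rb'))
K=np.array([[d['fx'],0,d['cx']],[0,d['fy'],d['cy']],[0,0,1]])
def proj(P): return cv2.projectPoints(np.array(P,float),np.array(d['rvec'],float),np.array(d['tvec'],float),K,None)[0][:,0]
def px(c,s,o): return (np.array(c)+.5)/s-.5+np.array(o)
def place(p,L):
    L=np.array(L,float);c,s=np.cos(p[2]),np.sin(p[2])
    return np.c_[L[:,0]*c-L[:,1]*s+p[0],L[:,0]*s+L[:,1]*c+p[1],L[:,2]]
def fit(L,pix,p0):
    r=least_squares(lambda p:(proj(place(p,L))-pix).ravel(),p0);return r.x,np.sqrt(np.mean(r.fun**2))
def fitoff(pix,p0): # order: far-back, far-front, near-front, near-back ; offcut 'along' = local x
    return fit([[-.08,.0225,.05],[.08,.0225,.05],[.08,-.0225,.05],[-.08,-.0225,.05]],pix,p0)
def inboard(B,p):
    c,s=np.cos(B[2]),np.sin(B[2]);e=np.array(p[:2])-B[:2]
    return np.array([c*e[0]+s*e[1],-s*e[0]+c*e[1],p[2]-B[2] if len(p)>2 else 0])
E
python3 - <<'E'
from h import *
Rm=R.from_rotvec(d['rvec']).as_matrix();print('cam',-Rm.T@d['tvec']); print(Rm.round(2))
o1=(120,200);o2=(265,235)
L=[[-.235,.08,.012],[-.235,-.08,.012],[.235,.08,.012],[.235,-.08,.012],[.005,.047,.028],[.005,.033,.028],[.005,-.033,.028],[.005,-.047,.028]]
pix=np.vstack([px([[112,33],[28,390]],4,o1),px([[753,95],[690,557],[76,68],[71,104],[34,300],[27,337]],5,o2)])
best=min((fit(L,pix,[.5,y,a]) for y in(0,-.3) for a in(-1.7,1.5,0,3)),key=lambda t:t[1])
B=best[0];print('board',best,np.degrees(B[2]))
O=fitoff(px([[140,98],[495,229],[458,327],[102,200]],4,o1),[*B[:2],B[2]]);print('off',O,inboard(B,O[0]))
pickle.dump((B,O[0]),open('pose.pkl','wb'))
for n in ([.32,183],[412,195],[296,363]):pass
E
```

```text
cam [ 0.39315262 -0.04234803  1.05358307]
[[-0.06 -1.    0.  ]
 [-0.98  0.06 -0.2 ]
 [ 0.2  -0.01 -0.98]]
board (array([ 0.54608632,  0.01770905, -1.80742608]), np.float64(0.6137483731757715)) -103.55788615840228
off (array([ 0.58619829,  0.14214094, -1.98163409]), np.float64(0.6637645950599481)) [-0.13036777  0.00982391 -0.17420801]
```

```bash
cat > plan.py <<'E'
# usage: plan.py bx by z [yawoff_deg]  (board-frame target of TCP, tool x along lane) -> tool-frame shift and turn
import sys
from h import *
from station import ctrl
B,O=pickle.load(open('pose.pkl','rb'));o=ctrl.get_obs();M=R.from_rotvec(o['tool_rot']);p=np.array(o['tool_pos'])
print('t',round(o['t'],2),'tcp board',(inboard(B,[*p[:2]])[:2]*1e3).round(1),'z',round(p[2]*1e3,1),'F',np.round(o['contact_force'],1),'op',round(o['opening']*1e3,1),'q',np.round(o['q'],2))
if len(sys.argv)>3:
    bx,by,z=map(float,sys.argv[1:4]);ya=np.radians(float(sys.argv[4])) if len(sys.argv)>4 else 0
    T=place(B,[[bx,by,z]])[0]
    best=None
    for flip in(0,np.pi):
        a=B[2]+ya+flip;x=np.array([np.cos(a),np.sin(a),0]);zz=np.array([0,0,-1]);Rt=np.c_[x,np.cross(zz,x),zz]
        tr=(M.inv()*R.from_matrix(Rt)).as_rotvec()
        print('flip',flip>0,'turn',tr.round(3))
    print('world target',T.round(3),'shift',M.inv().apply(T-p).round(4))
E
python3 plan.py -0.165 0.09 0.20; python3 - <<'E'
from h import *
Rm=R.from_rotvec(d['rvec']).as_matrix();C=-Rm.T@d['tvec']
for n,u,z in[('vise',(500,320),.15),('vise',(535,340),.15),('vise',(480,430),.05),('tape',(322,180),.066),('tin',(412,193),.072),('roll',(296,363),.019)]:
    r=Rm.T@np.linalg.inv(K)@[*u,1];print(n,(C+r*(z-C[2])/r[2]).round(3))
E
```

```text
t 0.1 tcp board [ 702.9 -245.8] z 230.2 F [-0.3 -0.  -0.4] op 85.1 q [-1.46  0.05  1.61  0.    1.48 -0.12]
flip False turn [-1.000e-03  2.000e-03  2.037e+00]
flip True turn [-2.000e-03 -1.000e-03 -1.104e+00]
world target [0.672 0.157 0.2  ] shift [ 0.6903 -0.6241  0.0315]
vise [ 0.44  -0.316  0.15 ]
vise [ 0.408 -0.363  0.15 ]
vise [ 0.278 -0.294  0.05 ]
tape [ 0.692 -0.076  0.066]
tin [ 0.659 -0.221  0.072]
roll [ 0.398 -0.014  0.019]
```

```bash
python3 -m jog '[[[0,0,-0.05],[0,0,0]],[[0,0,-0.1],[0,0,0]],[[0,0,-0.15],[0,0,0]],[[0.035,-0.032,-0.15],[0,0,0]],[[0.07,-0.064,-0.15],[0,0,0]]]' 0.1 20
python3 -m jog '[[[0.17,-0.153,0],[0,0,0]],[[0.17,-0.153,0],[0,0,0]],[[0.17,-0.153,0],[0,0,0]],[[0.17,-0.153,0],[0,0,0]],[[0.17,-0.153,0],[0,0,0]]]'
python3 -m jog '[[[0.17,-0.153,0],[0,0,0]],[[0.17,-0.153,0],[0,0,0]],[[0.17,-0.153,0],[0,0,0]],[[0.17,-0.153,0],[0,0,0]],[[0.17,-0.153,0],[0,0,0]]]'
python3 -m jog '[[[0.17,-0.153,0],[0,0,0]],[[0.17,-0.153,0],[0,0,0]],[[0.17,-0.153,0],[0,0,0]],[[0.17,-0.153,0],[0,0,0]],[[0.17,-0.153,0],[0,0,0]]]'
python3 plan.py -0.165 0.09 0.20
```

```text
t: 0.6
tool_pos: [0.1961, -0.5305, 0.3835]
tool_rot: [3.118, 0.356, 0.001]
contact_force: [0.7, -0.6, -0.6]
opening: 0.0124
grip_force: 0.0
t: 1.1
tool_pos: [0.3279, -0.3398, 0.3811]
tool_rot: [-3.12, -0.364, -0.001]
contact_force: [-0.6, 0.1, 1.4]
opening: 0.0085
grip_force: 0.0
t: 1.6
tool_pos: [0.4583, -0.1519, 0.3808]
tool_rot: [-3.119, -0.365, 0.0]
contact_force: [-0.6, -0.9, -0.8]
opening: 0.0085
grip_force: 0.0
t: 2.1
tool_pos: [0.5889, 0.0359, 0.3801]
tool_rot: [-3.12, -0.364, 0.002]
contact_force: [0.4, -0.7, 0.3]
opening: 0.0085
grip_force: 0.0
t 2.1 tcp board [-27.7  37.4] z 380.1 F [ 0.4 -0.7  0.3] op 8.5 q [-0.07 -0.07  1.5   0.    1.72  1.27]
flip False turn [1.00e-03 2.00e-03 2.04e+00]
flip True turn [-2.000e-03  1.000e-03 -1.102e+00]
world target [0.672 0.157 0.2  ] shift [ 0.1092 -0.0984  0.1801]
```

```bash
python3 -m jog '[[[0.025,-0.025,0],[0,0,-0.14]],[[0.05,-0.05,0],[0,0,-0.28]],[[0.07,-0.07,0.03],[0,0,-0.42]],[[0.09,-0.09,0.06],[0,0,-0.56]],[[0.109,-0.098,0.1],[0,0,-0.7]]]'
python3 -m jog '[[[0,0,0.03],[0,0,-0.14]],[[0,0,0.06],[0,0,-0.28]],[[0,0,0.08],[0,0,-0.402]],[[0,0,0.08],[0,0,-0.402]],[[0,0,0.08],[0,0,-0.402]]]'
python3 plan.py -0.165 0.09 0.10
```

```text
t: 2.6
tool_pos: [0.6727, 0.1553, 0.2817]
tool_rot: [2.802, 1.419, 0.005]
contact_force: [0.1, 0.2, -0.5]
opening: 0.0088
grip_force: 0.0
t: 3.1
tool_pos: [0.6716, 0.153, 0.2011]
tool_rot: [-2.473, -1.937, 0.001]
contact_force: [-0.2, 0.5, 0.3]
opening: 0.0087
grip_force: 0.0
t 3.1 tcp board [-161.    90.3] z 201.1 F [-0.2  0.5  0.3] op 8.7 q [ 0.12  0.22  1.48 -0.    1.44  0.36]
flip False turn [1.000e-03 1.000e-03 3.137e+00]
flip True turn [-0.001  0.    -0.005]
world target [0.672 0.157 0.1  ] shift [ 0.0041 -0.0002  0.1011]
```

```bash
python3 -m jog '[[[-0.01,0,0.05],[0,0,0]],[[-0.011,-0.005,0.1],[0,0,0]],[[-0.011,-0.008,0.14],[0,0,0]],[[-0.011,-0.008,0.17],[0,0,0]],[[-0.011,-0.008,0.17],[0,0,0]]]'
python3 -m jog '[[[0,-0.005,0],[0,0,0]],[[0,-0.01,0],[0,0,0]],[[0,-0.014,0],[0,0,0]],[[0,-0.016,0],[0,0,0]],[[0,-0.018,0],[0,0,0]]]'
python3 plan.py -0.15 0.057 0.03
python3 - <<'E'
from station import optics
import cv2,pickle
d=optics.get_image('top');pickle.dump(d,open('top.pkl','wb'))
cv2.imwrite('pics/t1.png',cv2.resize(d['image'][200:350,120:280],None,fx=4,fy=4,interpolation=cv2.INTER_CUBIC))
E
```

```text
t: 3.6
tool_pos: [0.6586, 0.1439, 0.0275]
tool_rot: [-2.469, -1.936, 0.01]
contact_force: [-0.7, 0.1, -1.0]
opening: 0.0088
grip_force: 0.0
t: 4.1
tool_pos: [0.6443, 0.1487, 0.0326]
tool_rot: [2.47, 1.94, 0.002]
contact_force: [0.1, -0.2, 0.4]
opening: 0.0085
grip_force: 0.0
t 4.1 tcp board [-150.4   64.8] z 32.6 F [ 0.1 -0.2  0.4] op 8.5 q [0.11 0.32 1.66 0.   1.16 0.35]
flip False turn [-1.000e-03 -3.000e-03  3.139e+00]
flip True turn [ 0.002 -0.001 -0.002]
world target [0.637 0.15  0.03 ] shift [-0.0004 -0.0078  0.0026]
```

View pics/t1.png

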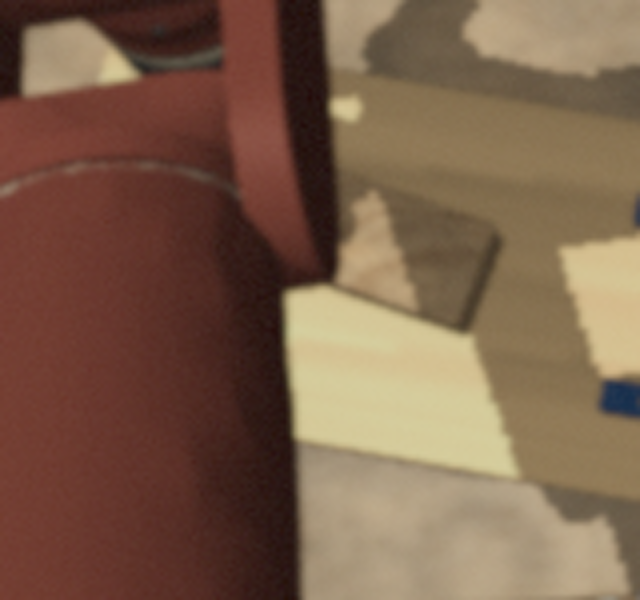

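The arm hides most of the offcut from above, but its front end is still where it was. I'll push on and watch the force.

```bash
python3 -m jog '[[[0,-0.003,0],[0,0,0]],[[0,-0.006,0],[0,0,0]],[[0,-0.008,0],[0,0,0]],[[0,-0.01,0],[0,0,0]],[[0,-0.012,0],[0,0,0]]]' | grep -v rot
python3 -m jog '[[[0,-0.0015,0],[0,0,0]],[[0,-0.003,0],[0,0,0]],[[0,-0.005,0],[0,0,0]],[[0,-0.006,0],[0,0,0]],[[0,-0.007,0],[0,0,0]]]'| grep -v rot; python3 plan.py
```

```text
t: 4.65
tool_pos: [0.6324, 0.1514, 0.0314]
contact_force: [0.5, -0.1, -0.3]
opening: 0.0083
grip_force: 0.4
t: 5.15
tool_pos: [0.6254, 0.1531, 0.0313]
contact_force: [1.4, 0.6, 0.4]
opening: 0.0085
grip_force: 0.4
t 5.15 tcp board [-150.2   45.4] z 31.3 F [1.4 0.6 0.4] op 8.5 q [0.12 0.29 1.7  0.   1.15 0.36]
```

```bash
python3 -m jog '[[[0,-0.001,0],[0,0,0]],[[0,-0.002,0],[0,0,0]],[[0,-0.003,0],[0,0,0]],[[0,-0.004,0],[0,0,0]],[[0,-0.004,0],[0,0,0]]]'| grep -v rot; python3 plan.py
python3 - <<'E'
from station import optics
import cv2,pickle,numpy as np
d=optics.get_image('side');pickle.dump(d,open('side1.pkl','wb'))
w=optics.get_image('wrist')
cv2.imwrite('pics/s1.png',np.vstack([cv2.resize(d['image'][200:440,200:500],(400,320)),cv2.resize(w['image'],(400,280))]))
E
```

```text
t: 5.65
tool_pos: [0.6214, 0.154, 0.0313]
contact_force: [0.3, 0.4, 0.3]
opening: 0.0085
grip_force: 0.3
t 5.65 tcp board [-150.2   41.3] z 31.3 F [0.3 0.4 0.3] op 8.5 q [0.13 0.28 1.71 0.   1.15 0.37]
```

View pics/s1.png

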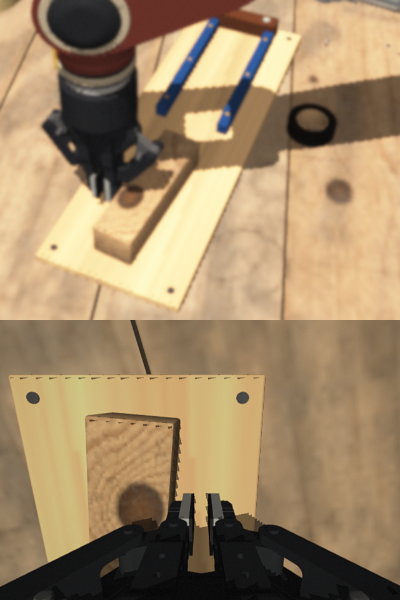

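Wrist view: the offcut (lower part, x≈87–180) now looks nearly parallel to the board. The fingers are beside its far edge, and the side view shows it has turned. I'll retreat upwards and measure with the wrist camera.

```bash
python3 -m jog '[[[0,0.01,0],[0,0,0]],[[0,0.025,0],[0,0,0]],[[0,0.025,-0.05],[0,0,0]],[[-0.01,0.01,-0.1],[0,0,0]],[[-0.03,-0.02,-0.15],[0,0,0]]]'| grep -v rot
python3 -m jog '[[[-0.02,-0.01,-0.05],[0,0,0]],[[-0.05,-0.02,-0.1],[0,0,0]],[[-0.05,-0.02,-0.12],[0,0,0]],[[-0.05,-0.02,-0.12],[0,0,0]],[[-0.05,-0.02,-0.12],[0,0,0]]]'| grep -v rot
cat > look.py <<'E'
import sys
from h import *
from station import ctrl,optics
o=ctrl.get_obs();w=optics.get_image('wrist');pickle.dump((o,w),open('w.pkl','wb'))
cv2.imwrite(sys.argv[1],w['image'])
E
python3 plan.py; python3 look.py pics/w1.png; python3 -c "
import pickle;o,w=pickle.load(open('w.pkl','rb'));print(w['mount'],w['fx'],w['cx'],w['cy'])"
```

```text
t: 6.25
tool_pos: [0.6045, 0.1322, 0.1718]
contact_force: [1.0, 0.0, 0.6]
opening: 0.0085
grip_force: 0.0
t: 6.75
tool_pos: [0.5724, 0.0883, 0.2906]
contact_force: [-0.5, -0.3, -0.7]
opening: 0.0085
grip_force: 0.0
t 6.75 tcp board [-74.8   9.1] z 290.6 F [-0.5 -0.3 -0.7] op 8.5 q [ 0.02 -0.09  1.65  0.    1.57  0.26]
[[ 2.22992607e-05 -9.63100084e-01 -2.69143509e-01  6.74707557e-02]
 [ 9.99999170e-01  3.68259178e-04 -1.23492186e-03  2.12202603e-04]
 [ 1.28846792e-03 -2.69143258e-01  9.63099292e-01 -1.42299167e-01]
 [ 0.00000000e+00  0.00000000e+00  0.00000000e+00  1.00000000e+00]] 393.7363708512228 321.40561479672334 249.9563906135884
```

View pics/w1.png

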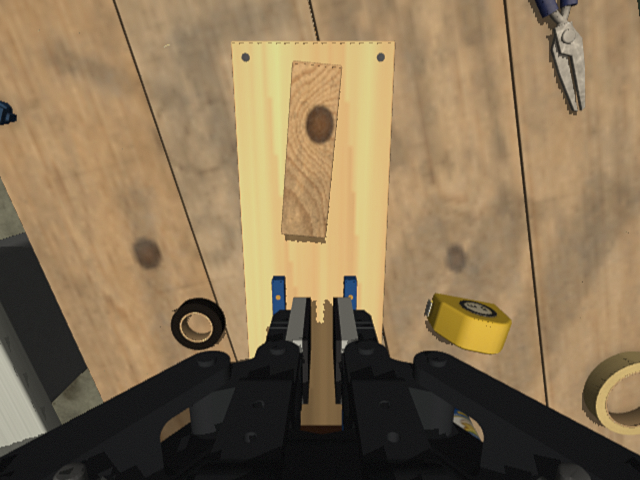

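Wrist view: offcut top corners at (293,61), (341,66), (326,238) and (282,234). Board corners are at (232,42) and (395,42). The feet of the rail mouths run x 272–286 and 344–357 at row 277. The offcut is still about 4° off.

```bash
cat > wfit.py <<'E'
from h import *
import h
def setup():
    o,w=pickle.load(open('w.pkl','rb'))
    T=np.eye(4);T[:3,:3]=R.from_rotvec(o['tool_rot']).as_matrix();T[:3,3]=o['tool_pos']
    W=np.linalg.inv(T@np.array(w['mount']))
    h.d=dict(rvec=R.from_matrix(W[:3,:3]).as_rotvec(),tvec=W[:3,3]);h.K=np.array([[w['fx'],0,w['cx']],[0,w['fy'],w['cy']],[0,0,1]])
def run(board,off,L=[[-.235,-.08,.012],[-.235,.08,.012],[.005,-.047,.012],[.005,-.033,.012],[.005,.033,.012],[.005,.047,.012]]):
    setup();B,O=pickle.load(open('pose.pkl','rb'))
    b=fit(L,np.array(board,float),B);print('board',b,'old',B)
    f=fitoff(np.array(off,float),O);print('off',f,'in wrist-board (mm,deg)',inboard(b[0],f[0])*[1e3,1e3,57.3],'in old',inboard(B,f[0])*[1e3,1e3,57.3])
E
python3 -c "
from wfit import *
run([[232,42],[395,42],[272,277],[286,277],[344,277],[357,277]],[[341,66],[326,238],[282,234],[293,61]])"
```

```text
board (array([ 0.54725846,  0.01569845, -1.80996757]), np.float64(0.6718800042253216)) old [ 0.54608632  0.01770905 -1.80742608]
off (array([ 0.57515873,  0.14320886, -1.89613255]), np.float64(0.7904671268671403)) in wrist-board (mm,deg) [-130.49028154   -3.10082429   -4.93725339] in old [-128.81795648   -1.15835796   -5.08288077]
```

```bash
python3 - <<'E'
import pickle,numpy as np
B,O=pickle.load(open('pose.pkl','rb'));pickle.dump((np.array([ 0.54725846,  0.01569845, -1.80996757]),np.array([0.57515873,  0.14320886, -1.89613255])),open('pose.pkl','wb'))
E
python3 plan.py -0.076 -0.06 0.031
```

```text
t 6.8 tcp board [-76.5   6.6] z 288.6 F [-0.5 -0.4 -0.5] op 8.3 q [ 0.02 -0.08  1.65  0.    1.57  0.26]
flip False turn [0.000e+00 1.000e-03 3.142e+00]
flip True turn [-0.001  0.    -0.   ]
world target [0.507 0.104 0.031] shift [-0.0004 -0.0663  0.2577]
```

```bash
python3 -m jog '[[[0,-0.03,0.03],[0,0,0]],[[0,-0.06,0.07],[0,0,0]],[[0,-0.067,0.115],[0,0,0]],[[0,-0.067,0.16],[0,0,0]],[[0,-0.067,0.2],[0,0,0]]]'| grep -v rot
python3 -m jog '[[[0,0,0.03],[0,0,0]],[[0,0,0.05],[0,0,0]],[[0,0,0.058],[0,0,0]],[[0,0.004,0.058],[0,0,0]],[[0,0.008,0.058],[0,0,0]]]'| grep -v rot
python3 plan.py -0.076 -0.0398 0.031
```

```text
t: 7.3
tool_pos: [0.504, 0.1047, 0.0847]
contact_force: [0.4, 0.6, -0.5]
opening: 0.009
grip_force: 0.0
t: 7.8
tool_pos: [0.5151, 0.1026, 0.0317]
contact_force: [0.1, -0.1, 1.0]
opening: 0.0087
grip_force: 0.0
t 7.8 tcp board [-76.8 -51.9] z 31.7 F [ 0.1 -0.1  1. ] op 8.7 q [ 0.05  0.03  1.99 -0.    1.12  0.29]
flip False turn [ 0.000e+00  1.000e-03 -3.141e+00]
flip True turn [ 0. -0.  0.]
world target [0.527 0.099 0.031] shift [-0.0008  0.0121  0.0007]
```

Push 12 mm to y −39.8, then retreat, rise and look.

```bash
python3 -m jog '[[[0,0.003,0],[0,0,0]],[[0,0.006,0],[0,0,0]],[[0,0.008,0],[0,0,0]],[[0,0.01,0],[0,0,0]],[[0,0.012,0],[0,0,0]]]'| grep -v rot
python3 -m jog '[[[0,0,0],[0,0,0]],[[0,-0.015,0],[0,0,0]],[[0,-0.03,0],[0,0,0]],[[0,-0.03,-0.05],[0,0,0]],[[0,0,-0.1],[0,0,0]]]'| grep -v rot
python3 -m jog '[[[0,0.02,-0.05],[0,0,0]],[[0,0.04,-0.1],[0,0,0]],[[0,0.04,-0.1],[0,0,0]],[[0,0.04,-0.1],[0,0,0]],[[0,0.04,-0.1],[0,0,0]]]'| grep -v rot
python3 plan.py; python3 look.py pics/w2.png; python3 - <<'E'
import cv2
im=cv2.imread('pics/w2.png');cv2.imwrite('pics/w2c.png',cv2.resize(im[20:320,180:440],None,fx=2,fy=2,interpolation=cv2.INTER_CUBIC))
E
```

```text
t: 8.3
tool_pos: [0.5262, 0.0997, 0.0315]
contact_force: [-1.1, -0.3, 1.5]
opening: 0.009
grip_force: 0.6
t: 8.8
tool_pos: [0.5183, 0.1014, 0.1229]
contact_force: [1.5, 0.7, 0.6]
opening: 0.0082
grip_force: 0.0
t: 9.3
tool_pos: [0.5597, 0.0913, 0.2223]
contact_force: [0.0, 0.5, -0.8]
opening: 0.0084
grip_force: 0.0
t 9.3 tcp board [-76.4  -5.8] z 222.3 F [ 0.   0.5 -0.8] op 8.4 q [ 0.03 -0.08  1.76  0.    1.46  0.27]
```

View pics/w2c.png

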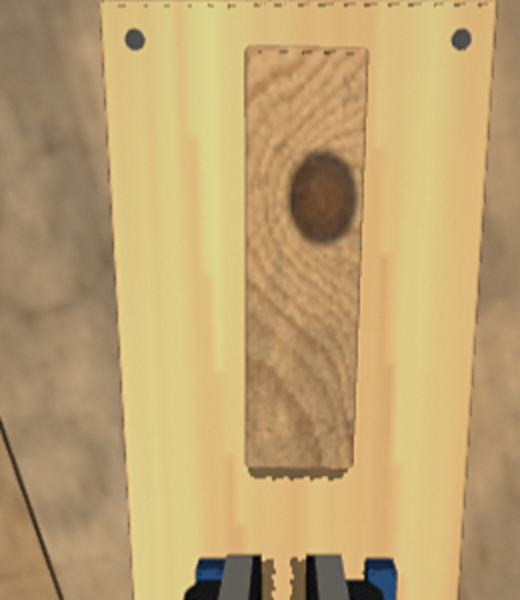

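Crop: offcut top at (246,48), (367,48), (352,467) and (247,467). Board corners are at (101,2) and (497,2), its edges at rail-mouth row 558 at x 133 and 461, and the rails' outer feet at 197 and 396.

```bash
python3 -c "
from wfit import *
f=lambda c:px(c,2,(180,20))
run(f([[101,2],[497,2],[133,558],[461,558],[197,558],[396,558]]),f([[367,48],[352,467],[247,467],[246,48]]),L=[[-.235,-.08,.012],[-.235,.08,.012],[.005,-.08,.012],[.005,.08,.012],[.005,-.047,.012],[.005,.047,.012]])"; python3 plan.py -0.255 0.002 0.10
```

```text
board (array([ 0.54730746,  0.01663995, -1.80896958]), np.float64(0.8185752475843731)) old [ 0.54725846  0.01569845 -1.80996757]
off (array([ 0.57950478,  0.14329105, -1.81930111]), np.float64(1.1927607299785516)) in wrist-board (mm,deg) [-130.67205083    1.40789154   -0.5919971 ] in old [-131.59970275    1.10204706   -0.53481209]
t 9.35 tcp board [-76.3  -6.3] z 221.5 F [ 0.5 -0.7 -0.2] op 8.5 q [ 0.03 -0.08  1.76  0.    1.46  0.27]
flip False turn [-2.000e-03 -6.000e-03 -3.141e+00]
flip True turn [-0.004  0.001  0.   ]
world target [0.61  0.263 0.1  ] shift [0.1788 0.0088 0.1213]
```

```bash
python3 -m jog '[[[0.045,0.008,0],[0,0,0]],[[0.09,0.008,0],[0,0,0]],[[0.135,0.008,0],[0,0,0]],[[0.174,0.008,0.02],[0,0,0]],[[0.174,0.008,0.06],[0,0,0]]]'| grep -v rot
python3 -m jog '[[[0,0,0.04],[0,0,0]],[[0,0,0.08],[0,0,0]],[[0,0,0.11],[0,0,0]],[[0,0,0.127],[0,0,0]],[[0,0,0.127],[0,0,0]]]'| grep -v rot
python3 plan.py -0.222 0.0015 0.034
```

```text
t: 9.85
tool_pos: [0.6108, 0.2632, 0.1651]
contact_force: [1.2, -0.5, -0.4]
opening: 0.0083
grip_force: 0.0
t: 10.35
tool_pos: [0.6059, 0.2575, 0.0321]
contact_force: [-0.8, -0.2, 0.5]
opening: 0.0087
grip_force: 0.0
t 10.35 tcp board [-248.8   -0.3] z 32.1 F [-0.8 -0.2  0.5] op 8.7 q [0.29 0.32 1.66 0.   1.17 0.53]
flip False turn [-0.007 -0.012 -3.141]
flip True turn [-0.008  0.004  0.   ]
world target [0.601 0.231 0.034] shift [-0.0268  0.0017 -0.0018]
```

```bash
python3 -m jog '[[[-0.006,0.002,-0.002],[0,0,0]],[[-0.012,0.002,-0.002],[0,0,0]],[[-0.018,0.002,-0.002],[0,0,0]],[[-0.022,0.002,-0.002],[0,0,0]],[[-0.025,0.002,-0.002],[0,0,0]]]'| grep -E 't:|force'
python3 -m jog '[[[-0.004,0,0],[0,0,0]],[[-0.008,0,0],[0,0,0]],[[-0.013,0,0],[0,0,0]],[[-0.018,0,0],[0,0,0]],[[-0.023,0,0],[0,0,0]]]'| grep -E 'force'
python3 -m jog '[[[-0.005,0,0],[0,0,0]],[[-0.01,0,0],[0,0,0]],[[-0.015,0,0],[0,0,0]],[[-0.019,0,0],[0,0,0]],[[-0.021,0,0],[0,0,0]]]'| grep -E 'force'
python3 plan.py; python3 - <<'E'
from station import optics
import cv2,pickle,numpy as np
d=optics.get_image('top');pickle.dump(d,open('top.pkl','wb'));s=optics.get_image('side');pickle.dump(s,open('side.pkl','wb'))
cv2.imwrite('pics/m1.png',np.hstack([cv2.resize(d['image'][220:340,200:320],(400,400),interpolation=2),cv2.resize(s['image'][200:400,240:440],(400,400),interpolation=2)]))
E
```

```text
t: 10.85
tool_rot: [2.47, 1.94, 0.002]
contact_force: [-0.7, -0.0, -0.3]
grip_force: 0.0
contact_force: [0.2, 3.1, 1.5]
grip_force: 1.2
contact_force: [0.2, 1.6, 1.4]
grip_force: 1.0
t 11.85 tcp board [-181.1    5.1] z 39.0 F [0.2 1.6 1.4] op 8.6 q [ 0.19  0.24  1.75 -0.    1.16  0.43]
```

View pics/m1.png

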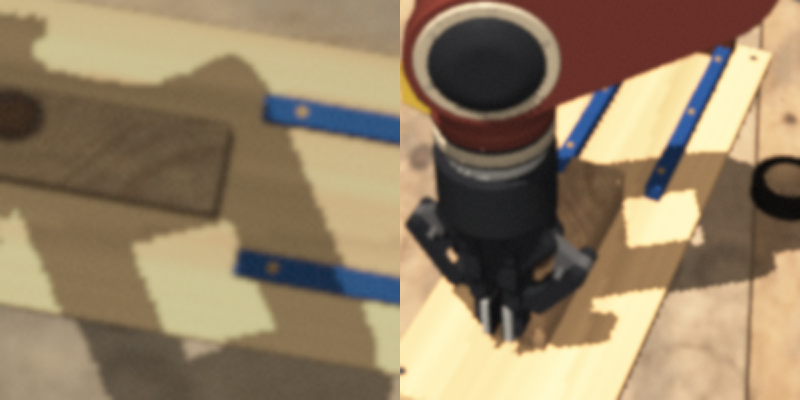

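Front top corners are at about (230,130) and (216,215) in the left panel, between the rails (inner ends ~(265,120) and (237,252)). The near top edge runs from (0,178) to (216,215). I'll compute the offcut pose in the board frame.

```bash
python3 - <<'E'
from h import *
B=pickle.load(open('pose.pkl','rb'))[0]
Rm=R.from_rotvec(d['rvec']).as_matrix();C=-Rm.T@d['tvec']
def bp(c,z):
    u=px(c,3.3333,(200,220));r=Rm.T@np.linalg.inv(K)@[*u,1];return (inboard(B,(C+r*(z-C[2])/r[2])[:2])[:2]*1e3).round(1)
for n,c,z in[('ff',(230,130),.05),('nf',(216,215),.05),('near edge',(0,178),.05),('far edge',(60,93),.05),('farrail in',(264,118),.028),('near rail in',(240,252),.028),('near rail in2',(400,274),.028),('far rail in2',(400,142),.028)]:print(n,bp(c,z))
E
python3 plan.py -0.155 0.002 0.034
```

```text
ff [-9.5 19.7]
nf [ -8.3 -22.8]
near edge [-116.   -23.3]
far edge [-95.7  23.3]
farrail in [ 4.  32.2]
near rail in [  4.7 -36.4]
near rail in2 [ 85.  -33.3]
far rail in2 [73.5 32. ]
t 11.95 tcp board [-180.9    5. ] z 38.8 F [ 0.6  0.9 -0.9] op 8.5 q [ 0.19  0.24  1.75 -0.    1.16  0.43]
flip False turn [2.000e-03 1.000e-03 3.142e+00]
flip True turn [-0.001  0.001 -0.   ]
world target [0.586 0.166 0.034] shift [-0.0259 -0.003   0.0049]
```

```bash
python3 -m jog '[[[0.008,0,0],[0,0,0]],[[0.008,-0.0045,0.005],[0,0,0]],[[0.004,-0.0045,0.005],[0,0,0]],[[0,-0.0045,0.005],[0,0,0]],[[-0.003,-0.0045,0.005],[0,0,0]]]'| grep -E 'force'
python3 -m jog '[[[-0.005,0,0],[0,0,0]],[[-0.01,0,0],[0,0,0]],[[-0.015,0,0],[0,0,0]],[[-0.02,0,0],[0,0,0]],[[-0.025,0,0],[0,0,0]]]'| grep -E 'force'
python3 -m jog '[[[-0.005,0,0],[0,0,0]],[[-0.01,0,0],[0,0,0]],[[-0.015,0,0],[0,0,0]],[[-0.019,0,0],[0,0,0]],[[-0.021,0,0],[0,0,0]]]'| grep -E 'force'
python3 plan.py -0.08 0.001 0.034
```

```text
contact_force: [-0.2, 1.0, -1.4]
grip_force: 0.5
contact_force: [0.8, 0.2, -0.1]
grip_force: 0.4
contact_force: [0.3, 0.6, -0.3]
grip_force: 0.5
t 13.45 tcp board [-132.3    0.8] z 34.3 F [ 0.3  0.6 -0.3] op 8.9 q [0.12 0.19 1.82 0.   1.14 0.36]
flip False turn [-0.    -0.     3.141]
flip True turn [ 0. -0. -0.]
world target [0.567 0.093 0.034] shift [-0.0523  0.0002  0.0003]
```

```bash
python3 -m jog '[[[-0.005,0,0],[0,0,0]],[[-0.01,0,0],[0,0,0]],[[-0.015,0,0],[0,0,0]],[[-0.02,0,0],[0,0,0]],[[-0.025,0,0],[0,0,0]]]'| grep -E 'force'
python3 -m jog '[[[-0.005,0,0],[0,0,0]],[[-0.01,0,0],[0,0,0]],[[-0.015,0,0],[0,0,0]],[[-0.02,0,0],[0,0,0]],[[-0.025,0,0],[0,0,0]]]'| grep -E 'force'
python3 plan.py 0.036 0 0.034
python3 - <<'E'
from station import optics
import cv2,pickle,numpy as np
d=optics.get_image('top');pickle.dump(d,open('top.pkl','wb'))
cv2.imwrite('pics/m2.png',cv2.resize(d['image'][230:350,220:420],None,fx=4,fy=4,interpolation=2))
E
```

```text
contact_force: [0.3, 1.7, 1.2]
grip_force: 0.8
contact_force: [1.5, 2.5, 1.2]
grip_force: 0.9
t 14.45 tcp board [-82.3   0.8] z 34.3 F [1.5 2.5 1.2] op 8.7 q [0.04 0.14 1.87 0.   1.13 0.28]
flip False turn [ 0.     0.    -3.141]
flip True turn [ 0. -0.  0.]
world target [ 0.539 -0.019  0.034] shift [-0.1183 -0.0008  0.0002]
```

View pics/m2.png

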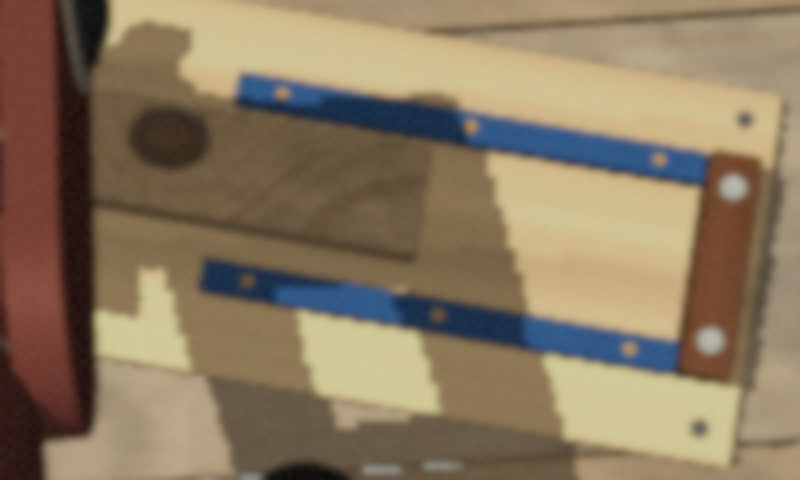

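The offcut sits in the lane, parallel to the rails: front corners (433,142) and (414,250), near top edge from (95,203), far edge ~(235,108). I'll check the clearances in numbers.

```bash
python3 - <<'E'
from h import *
B=pickle.load(open('pose.pkl','rb'))[0]
Rm=R.from_rotvec(d['rvec']).as_matrix();C=-Rm.T@d['tvec']
def bp(c,z):
    u=px(c,4,(220,230));r=Rm.T@np.linalg.inv(K)@[*u,1];return (inboard(B,(C+r*(z-C[2])/r[2])[:2])[:2]*1e3).round(1)
for n,c,z in[('ff',(433,142),.05),('nf',(414,250),.05),('near edge',(95,203),.05),('far edge',(235,108),.05),('far rail',(237,103),.028),('far rail2',(703,185),.028),('near rail in',(205,260),.028),('near rail in2',(685,342),.028)]:print(n,bp(c,z))
E
```

```text
ff [88.  26.1]
nf [ 88. -19.]
near edge [-43.3 -22.7]
far edge [ 5.6 25.8]
far rail [ 4.1 31.6]
far rail2 [201.9  31.4]
near rail in [  3.3 -35.6]
near rail in2 [204.2 -34.4]
```

Clearance from the far rail at the front is only about 5 mm, with yaw about +1.3°. Before correcting, I'll set up a numeric near-edge check on the top image.

```bash
cat > edge.py <<'E'
import sys
from h import *
import h
from station import optics
if len(sys.argv)>1: h.d=optics.get_image('top');pickle.dump(h.d,open('top.pkl','wb'))
B=pickle.load(open('pose.pkl','rb'))[0];im=cv2.GaussianBlur(h.d['image'],(3,3),0).astype(np.float32)
def prof(P): # P world pts
    q=proj(P).astype(np.float32);return cv2.remap(im,q[:,0][None],q[:,1][None],cv2.INTER_LINEAR)[0]
def red(c): return c.sum(1)/3
ys=np.arange(-34,-8,.5)
res=[]
for x in np.arange(float(sys.argv[2]) if len(sys.argv)>2 else -40,float(sys.argv[3]) if len(sys.argv)>3 else 85,6):
    L=np.mean([red(prof(place(B,[[ (x+k)/1e3,y/1e3,.05] for y in ys]))) for k in(-2,0,2)],0)
    i=np.argmin(L[8:40])+8; res.append((x,ys[i])) # dark side-face line just below the top edge
res=np.array(res);print(res.T.tolist())
m=np.polyfit(res[:,0],res[:,1],1)
for _ in range(4):
    k=abs(np.polyval(m,res[:,0])-res[:,1])<2;m=np.polyfit(res[k,0],res[k,1],1)
print('near-edge slope deg',np.degrees(m[0]).round(2),'n',k.sum(),'y at first/last',np.polyval(m,res[[0,-1],0]).round(1))
xs=np.arange(60,215,1.);L=np.mean([red(prof(place(B,[[x/1e3,y/1e3,.05] for x in xs]))) for y in(-8,-4,0,4,8,12)],0)
g=np.gradient(L);j=np.argsort(-abs(g))[:6];print('front-profile grads',[(xs[a],round(float(g[a]),1)) for a in j])
E
python3 edge.py
```

```text
[[-40.0, -34.0, -28.0, -22.0, -16.0, -10.0, -4.0, 2.0, 8.0, 14.0, 20.0, 26.0, 32.0, 38.0, 44.0, 50.0, 56.0, 62.0, 68.0, 74.0, 80.0], [-22.0, -22.0, -22.0, -22.0, -22.0, -22.0, -22.0, -22.0, -21.5, -22.0, -22.0, -21.5, -22.0, -22.0, -21.5, -22.0, -22.5, -22.0, -22.0, -22.5, -22.0]]
near-edge slope deg -0.07 n 21 y at first/last [-21.9 -22.1]
front-profile grads [(np.float64(199.0), -20.2), (np.float64(198.0), -19.4), (np.float64(200.0), -16.7), (np.float64(197.0), -15.1), (np.float64(201.0), -10.3), (np.float64(196.0), -9.7)]
```

The near edge is parallel to the lane (−0.07°) and steady at −22 mm, so clearance is at least 7 mm on each side and no correction is needed. Continuing.

```bash
for i in 1; do python3 -m jog '[[[-0.005,0,0],[0,0,0]],[[-0.01,0,0],[0,0,0]],[[-0.015,0,0],[0,0,0]],[[-0.02,0,0],[0,0,0]],[[-0.025,0,0],[0,0,0]]]'| grep -E 'force'; done
python3 -m jog '[[[-0.005,0,0],[0,0,0]],[[-0.01,0,0],[0,0,0]],[[-0.015,0,0],[0,0,0]],[[-0.02,0,0],[0,0,0]],[[-0.025,0,0],[0,0,0]]]'| grep -E 'force'
python3 plan.py 0.034 0 0.034; python3 edge.py new 10 130
```

```text
contact_force: [0.7, 1.6, -0.1]
grip_force: 0.8
contact_force: [0.2, 1.3, -0.2]
grip_force: 0.7
t 15.5 tcp board [-32.2   0.7] z 34.1 F [ 0.2  1.3 -0.2] op 8.0 q [-0.05  0.1   1.91 -0.    1.13  0.19]
flip False turn [-0.    -0.    -3.141]
flip True turn [-0.  0.  0.]
world target [ 0.539 -0.017  0.034] shift [-0.0662 -0.0007  0.0001]
[[10.0, 16.0, 22.0, 28.0, 34.0, 40.0, 46.0, 52.0, 58.0, 64.0, 70.0, 76.0, 82.0, 88.0, 94.0, 100.0, 106.0, 112.0, 118.0, 124.0], [-18.5, -22.0, -22.0, -22.5, -22.0, -22.0, -22.5, -22.0, -22.5, -22.0, -22.0, -22.0, -22.0, -22.0, -22.0, -21.5, -22.0, -22.5, -22.0, -22.0]]
near-edge slope deg 0.09 n 19 y at first/last [-22.2 -22. ]
front-profile grads [(np.float64(199.0), -19.9), (np.float64(198.0), -19.3), (np.float64(200.0), -16.4), (np.float64(197.0), -15.0), (np.float64(201.0), -10.2), (np.float64(196.0), -9.6)]
```

```bash
python3 -m jog '[[[-0.005,0,0],[0,0,0]],[[-0.01,0,0],[0,0,0]],[[-0.015,0,0],[0,0,0]],[[-0.02,0,0],[0,0,0]],[[-0.025,0,0],[0,0,0]]]'| grep -E 'force'
python3 -m jog '[[[-0.005,0,0],[0,0,0]],[[-0.01,0,0],[0,0,0]],[[-0.015,0,0],[0,0,0]],[[-0.02,0,0],[0,0,0]],[[-0.025,0,0],[0,0,0]]]'| grep -E 'force'
python3 -m jog '[[[-0.002,0,0],[0,0,0]],[[-0.004,0,0],[0,0,0]],[[-0.006,0,0],[0,0,0]],[[-0.008,0,0],[0,0,0]],[[-0.01,0,0],[0,0,0]]]'| grep -E 'force'
python3 plan.py 0.034 0 0.034
```

```text
contact_force: [0.5, 1.3, -0.1]
grip_force: 0.5
contact_force: [-0.4, 0.9, -0.6]
grip_force: 0.4
contact_force: [0.0, 0.6, -0.9]
grip_force: 0.3
t 17.05 tcp board [27.5  0.7] z 34.1 F [ 0.   0.6 -0.9] op 8.1 q [-0.16  0.07  1.95 -0.    1.12  0.08]
flip False turn [-0.    -0.    -3.141]
flip True turn [-0.  0.  0.]
world target [ 0.539 -0.017  0.034] shift [-0.0065 -0.0007  0.0001]
```

Now 1 mm per row, watching for the stop.

```bash
python3 -m jog '[[[-0.001,0,0],[0,0,0]],[[-0.002,0,0],[0,0,0]],[[-0.003,0,0],[0,0,0]],[[-0.004,0,0],[0,0,0]],[[-0.005,0,0],[0,0,0]]]'| grep -E 'force'
python3 plan.py
python3 -m jog '[[[-0.0005,0,0],[0,0,0]],[[-0.001,0,0],[0,0,0]],[[-0.0015,0,0],[0,0,0]],[[-0.002,0,0],[0,0,0]]]'| grep -E 'force'; python3 plan.py
```

```text
contact_force: [2.2, 7.1, 0.8]
grip_force: 3.9
t 17.55 tcp board [31.3  0.7] z 34.2 F [2.2 7.1 0.8] op 8.5 q [-0.17  0.06  1.95  0.    1.12  0.07]
contact_force: [3.0, 13.4, 0.1]
grip_force: 6.8
t 17.95 tcp board [31.4  0.8] z 34.5 F [ 3.  13.4  0.1] op 8.7 q [-0.17  0.06  1.96  0.01  1.12  0.07]
```

The offcut is seated: TCP stalled at 31.4 mm and the force rose to 13 N along the lane. Backing away.

```bash
python3 -m jog '[[[0.01,0,0],[0,0,0]],[[0.03,0,0],[0,0,0]],[[0.06,0,-0.01],[0,0,0]],[[0.09,0,-0.05],[0,0,0]],[[0.12,0,-0.09],[0,0,0]]]'| grep -E 'force'
python3 -m jog '[[[0.04,0,-0.03],[0,0,0]],[[0.08,0,-0.06],[0,0,0]],[[0.12,0,-0.1],[0,0,0]],[[0.15,0,-0.13],[0,0,0]],[[0.15,0,-0.13],[0,0,0]]]'| grep -E 'force'
python3 plan.py; python3 edge.py new 60 195
```

```text
contact_force: [1.2, -1.0, 0.8]
grip_force: 0.0
contact_force: [-0.4, -0.8, 1.7]
grip_force: 0.0
t 18.95 tcp board [-240.4    2.5] z 261.6 F [-0.4 -0.8  1.7] op 8.4 q [0.28 0.1  1.51 0.   1.52 0.51]
[[60.0, 66.0, 72.0, 78.0, 84.0, 90.0, 96.0, 102.0, 108.0, 114.0, 120.0, 126.0, 132.0, 138.0, 144.0, 150.0, 156.0, 162.0, 168.0, 174.0, 180.0, 186.0, 192.0], [-22.5, -24.0, -23.5, -23.5, -22.5, -22.0, -22.0, -22.5, -22.0, -22.0, -22.5, -22.0, -22.5, -22.0, -22.0, -22.5, -22.0, -22.0, -22.5, -22.0, -22.5, -22.5, -22.5]]
near-edge slope deg 0.34 n 23 y at first/last [-22.8 -22. ]
front-profile grads [(np.float64(201.0), -13.1), (np.float64(202.0), -13.1), (np.float64(200.0), -10.5), (np.float64(203.0), -9.8), (np.float64(199.0), -6.8), (np.float64(79.0), -5.7)]
```

The offcut's near edge is visible at −22 mm all the way to the stop face, parallel to the rails. Handing in.

```bash
python3 -m jog '[[[0,0,0],[0,0,0]],[[0,0,0],[0,0,0]],[[0,0,0],[0,0,0]]]'|grep force; python3 -c "
from station import job;print(job.finish_job())"
```

```text
contact_force: [-0.2, -1.1, -0.3]
grip_force: 0.0
the job is handed in; nothing more can be done
None
```

The offcut was lined up, pushed down the lane against the stop block (about 13 N on the last push), with roughly 7 mm or more measured clear of each rail; the arm is backed away and the job handed in at about 19 s.

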